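# Lock the index disc

## Task

The indexing fixture on the table is unlocked. By pushing alone, turn the slotted disc by its upright fin until its slot (between the two red marks) faces the steel locking bar, then push the bar by its broad handle fully home into the slot. Never pinch or hold the fin or the handle from both sides, and leave the bolt, the turned sample and the loupe beside the fixture where they stand.

Things in the scene. Friction and masses are not known exactly. Their poses are not given: they have to be found in the camera images.
- index_lock: Aluminium plate fixed to the table, 150 x 270 x 10 mm (x, y, z; it reaches from y = -125 to +145 mm), carrying a blue bar guide (y -55 to -15 mm, 55 mm wide, top at z 37 mm) and the disc. Origin on its underside, on the table, on the line of the bar. Its own +y is the way the bar is pushed; the disc's axis is vertical at x = 0, y = +70 mm. Its place and yaw vary.
- disc (a joint): Angle of the slotted disc in rad, positive anticlockwise seen from above; 0 = the slot faces the bar, and it starts turned away at 0.5 to 1.4, so it must turn clockwise. Turns freely from -0.8 to 1.7, with friction of about 0.06 N m (it stays where it is left). The bar's round nose finds the slot within about 0.08 rad; further off it strikes the rim.
- bar (a joint): Travel of the locking bar in m: 0 = fully withdrawn (starts at 0 to 0.006), about 0.012 = the nose reaches the rim of the disc, 0.036 = fully home at its stop, the handle against the blue guide. Slides with about 2 N of friction and stays where it is left.
- disc_centre (a point): Centre of the disc's top face, z 28 mm. The dark steel disc is 130 mm across and 12 mm thick (z 16 to 28 mm). An upright yellow-edged fin with black rubber faces (fin_face_a and fin_face_b) stands along its diameter, in line with the slot, over the axis: 100 mm long, 14 mm thick over the faces, top at z 68 mm. At the end opposite the slot, fin_face_a is the anticlockwise one: push there to turn the disc clockwise.
- slot_mouth (a point): Mouth of the slot at the disc's rim (20 mm wide, 28 mm deep towards the axis, a red mark on either side), 65 mm from the axis, z 22 mm.
- fin_far_end (a point): Top of the end of the fin that is opposite the slot, 50 mm from the disc's axis, z 68 mm.
- bar_handle (a point): Top edge of the rear face (the face to push on) of the bar's handle, at mid width, z 58 mm. The handle is an upright yellow-edged plate with black rubber faces (handle_face_rear and handle_face_front), 100 mm wide across the bar, 14 mm thick, z 14 to 58 mm; it stands across the rear end of the bar, its rear face at y = -105 mm of index_lock plus the travel of the bar.
- bar_nose (a point): Tip of the bar's round nose, z 22 mm. The bar is 13 mm wide and 10 mm high.
- bolt: Loose steel hex bolt standing on its head, 18 x 16 x 48 mm, a bystander. Origin under its middle.
- sample: Loose turned metal sample standing upright, 20 mm across, 50 mm high, a bystander. Origin under its middle.
- eye_loupe: Loose black eye loupe standing upright, 38 mm across, 30 mm high, a bystander. Origin under its middle.

How it is judged:
On the way:
1. the disc is turned until its slot faces the bar, the bar's nose still outside the rim (value of joint disc between -0.2 and 0.2 rad and value of joint bar below 0.015 m), for 0.1 s.
At the end, for the whole second after the job is handed in: The bar is at rest within 4 mm of fully home (travel over 32 mm of 36) in the slot of the disc, the disc lined up within 0.12 rad, and the bolt, sample and loupe within 15 mm of where they stood (value of joint disc between -0.12 and 0.12 rad and value of joint bar above 0.032 m and velocity of joint bar between -0.005 and 0.005 m/s and distance of each of bolt, sample, eye_loupe from where it was at the start of the episode below 0.015 m); the robot touches nothing.
It fails at once if the fin is pinched: both of its faces pressed by the fingers at once (contact force between the fingers and fin_face_a above 0.5 N and contact force between the fingers and fin_face_b above 0.5 N).
It fails at once if the bar's handle is pinched: both of its faces pressed by the fingers at once (contact force between the fingers and handle_face_rear above 0.5 N and contact force between the fingers and handle_face_front above 0.5 N).
It fails at once if the bolt, the sample or the loupe is moved, knocked over or lifted (over 15 mm) (distance of any of bolt, sample, eye_loupe from where it was at the start of the episode above 0.015 m).
It also fails if it takes over 46 s, if anything falls off the work surface, if the arm or the gripper's body presses on something with over 40 N, if the wrist force passes 120 N, or if a joint passes its speed limit or range.

## Robot

A 7-joint arm with a two-finger parallel gripper is mounted at the origin on a cart in front of the work surface, level with it; the furniture and walls round the work are solid. World frame = base frame: x ahead of the robot, y to its left, z up, the work surface at z = 0. Lengths are in m, angles in rad, forces in N, time in s.
With the tool pointing down it reaches from about 0.425 to 0.95 m from the base axis. Payload 4.7 kg.
Tool frame: the origin (TCP) lies midway between the tips of the shut fingers; the grasp point (between the pads) lies manip.hold_point_z behind it (manip.hold_point_z is the distance from the TCP to the grasp point, in m); z points along the fingers, y is the direction in which the jaws open and shut (so a half turn about z gives the same grasp; the last joint's range is limited). The gripper opens to 87 mm and grips with 3 to 60 N. Pads are 19 mm wide; open, the fingers measure 117 mm over their backs; the gripper's body (75 mm by 190 mm) begins 51 mm behind the grasp point.
Start: joints at [1.082, 0.469, -0.049, 1.532, 0.024, 1.141, -0.082], TCP at [0.3, -0.605, 0.223] pointing down, gripper open.
Joint ranges: [-2.59, 2.59], [-0.33, 1.99], [-1.39, 1.29], [0.1, 2.45], [-1.04, 4.18], [0.21, 1.99], [-2.66, 2.66]. Speed limits (rad/s): [2.57, 2.57, 3.14, 3.14, 3.14, 3.14, 3.14].

## Interface

Orientations are given as a 3x3 rotation matrix whose columns are the frame's x, y, z axes.
In Python, from rig import telemetry, capture, job, spotter, manip gives the robot as it stands. The module is installed in compiled form; this text tells all that it offers.
- The arm moves only by the tool drive_tool, never from a script. Its argument "commands" is a list of rows, each a list of 7 numbers: the turn, a rotation vector about the tool's x, y, z in rad, then the shift along the tool's x, y, z in m, then the closure in counts, from 0 (fully open) to 255 (shut). A call has 1 to 5 rows; each row shifts and turns the pose as measured when the row begins, along the tool's axes as they then stand; what a row does not reach is not made up. A row lasts 1/8 s, in which the tool goes at most 62.5 mm and 10.7 degrees, less where a joint would pass 70% of its speed; a pose out of reach is approached as far as the arm can. A call is refused whole if a number of a shift passes 0.0625 or a number of a turn 0.188, either way. A call with a gripper value outside its range is refused whole. The fingers move at their own pace and stop on an object; "grip_force" is the grip in N (left out, the last holds). Time passes only in rows, so rows that do not move let the fingers close. It gives the time, the measured TCP pose, the force and the opening at its end, in the units of the state.
- telemetry.get_obs(): the state, without advancing time (a new reading comes with each control period).
- capture(name): name is "scene" or "top"; returns a dict with "color" (480x640x3 uint8, red, green, blue), "mtx" (3x3 intrinsics, pixels), "pose" (4x4, takes a point from camera to world coordinates). Camera axes: x right, y up, looking along -z (the intrinsics and any distortion apply to the point x, -y, -z); pixel columns grow to the right and rows downward; lengths in m; the calibration is good to about 2 mm. A picture is of the moment at which its call begins. There is no depth.
- job.job_done(): hands the job in, once; it reports no verdict.
Trained networks look in the newest picture that a camera, given by its name, has taken for a name from the list of things; names that differ only in an ending like _2 or _b are one class to them, and where a whole thing is asked for, a point or a joint stands for the part that bears it (a point fixed in the world has none). Each returns a list of dicts, best first, with "conf" (0 to 1); they miss things now and then, are a little off and sometimes report something else, mostly with a low value. They report only what shows in the picture. A call takes as long as a camera call.
- spotter.cut_out(query, camera): "region" (480x640 bool, what is visible of it) and "position" ([column, row] in pixels, amid what is visible of it).
- spotter.spot_point(query, camera): "position" ([column, row] in pixels: a listed point, or the origin of a listed thing).
The state is a dict: "time": time; "qpos": joint angles; "dq": joint speeds; "effort": joint torques, N m; "position": TCP position; "orientation": TCP orientation; "contact_force": force on the tool from outside, world axes, zero at the start; "ft_torque": the same for the moment, N m; "finger_gap": opening from 0.0 (shut) to 1.0 (fully open).
Only numpy, scipy, OpenCV 4.12 (cv2) and the standard library are available. Lean on these libraries where they do the work, as an engineer would, in place of code of your own. Each camera call takes 0.05 s, during which the arm holds its last target. There are 200 camera calls.

## Working session

There is one attempt and no reset: what is moved stays moved. The work goes in short steps, Python scripts to look and compute and a tool call to move; the robot and the scene stay as the last step left them, time stands still between calls to the robot, and variables do not carry over. Pictures are saved under pics/ and viewed, on a budget of 10 in all, crops included, one or two more only if the job needs it, and the job is handed in when it is done.

Besides the shell and the picture viewer there is one more tool, called by a JSON object that holds its "name" and its "arguments", one argument or row to a line. drive_tool: Moves the arm, as the interface text tells. Its arguments: {"type":"object","properties":{"commands":{"type":"array"},"grip_force":{"type":"number"}},"required":["commands"]}

```bash
mkdir -p pics; cat > h.py <<'E'
import numpy as np, cv2
from rig import telemetry, capture, job, spotter, manip
def ray(c,px):
    d=np.linalg.inv(c['mtx'])@np.array([px[0],px[1],1.]); d=np.array([d[0],-d[1],-d[2]])
    return c['pose'][:3,3], c['pose'][:3,:3]@d
def at(c,px,z):
    o,d=ray(c,px); return o+d*(z-o[2])/d[2]
def proj(c,p):
    q=np.linalg.inv(c['pose'])@np.r_[p,1]; v=c['mtx']@np.array([q[0],-q[1],-q[2]]); return v[:2]/v[2]
E
python3 - <<'E'
from h import *
np.set_printoptions(precision=4,suppress=True)
s=telemetry.get_obs(); print(s['time'],s['position'],s['orientation'],s['finger_gap'],manip.hold_point_z)
Z=dict(disc_centre=.028,slot_mouth=.022,fin_far_end=.068,bar_handle=.058,bar_nose=.022,index_lock=0,bolt=0,sample=0,eye_loupe=0)
for cam in('top','scene'):
    c=capture(cam); cv2.imwrite(f'pics/{cam}0.png',c['color'][:,:,::-1]); print(cam,c['pose'][:3,3])
    for k,z in Z.items():
        for r in spotter.spot_point(k,cam)[:2]: print(k,round(r['conf'],2),np.array(r['position']),at(c,r['position'],z))
E
```

```text
0.0 [ 0.2993 -0.6043  0.2215] [[ 0.8961  0.4438 -0.001 ]
 [ 0.4438 -0.8961  0.0017]
 [-0.0001 -0.0019 -1.    ]] 0.9997841864824208 0.0187
top [0.4778 0.1705 0.9409]
disc_centre 0.58 [335.5 257. ] [0.5355 0.1221 0.028 ]
disc_centre 0.56 [293.8 272.7] [0.5105 0.1831 0.028 ]
slot_mouth 0.8 [286.6 231.8] [0.5714 0.1958 0.022 ]
fin_far_end 0.81 [304.6 311.9] [0.4545 0.1657 0.068 ]
bar_handle 0.84 [402.9 222.7] [0.586  0.0276 0.058 ]
bar_nose 0.72 [340.1 255.5] [0.5383 0.115  0.022 ]
bar_nose 0.42 [303.2 310.2] [0.4557 0.1676 0.022 ]
index_lock 0.76 [333.2 257.5] [0.5364 0.1241 0.    ]
bolt 0.46 [349.9 176.7] [0.6621 0.1015 0.    ]
bolt 0.41 [399.7 224.6] [0.59   0.0232 0.    ]
sample 0.58 [394.7 305.4] [0.4663 0.0288 0.    ]
eye_loupe 0.82 [300.  176.3] [0.6602 0.1786 0.    ]
scene [0.0371 0.6963 0.4671]
disc_centre 0.71 [322.2 272.4] [0.5    0.1852 0.028 ]
slot_mouth 0.67 [282.1 261. ] [0.5692 0.194  0.022 ]
fin_far_end 0.82 [354.5 254.9] [0.4548 0.1724 0.068 ]
bar_handle 0.69 [350.6 198.2] [0.5815 0.027  0.058 ]
bar_nose 0.78 [331.  250.1] [0.5374 0.1243 0.022 ]
bar_nose 0.51 [333.9 260.7] [0.5146 0.1441 0.022 ]
index_lock 0.78 [334.1 262.3] [0.535 0.12  0.   ]
bolt 0.77 [281.  228.8] [0.6696 0.0987 0.    ]
sample 0.79 [411.7 254.3] [0.4623 0.0239 0.    ]
eye_loupe 0.73 [248.5 247.5] [0.6636 0.1757 0.    ]
```

View pics/top0.png

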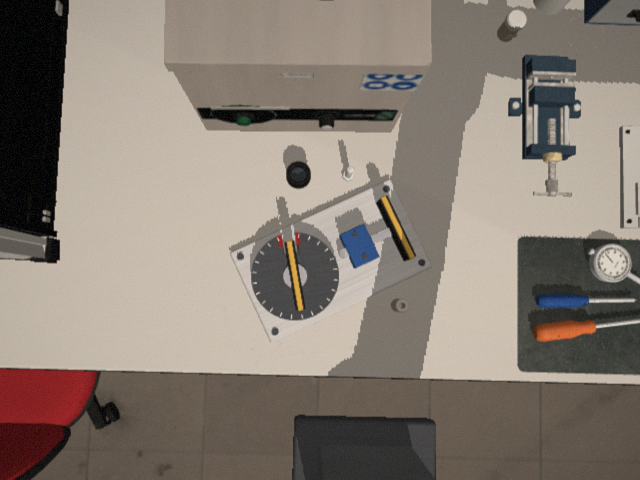

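View pics/scene0.png

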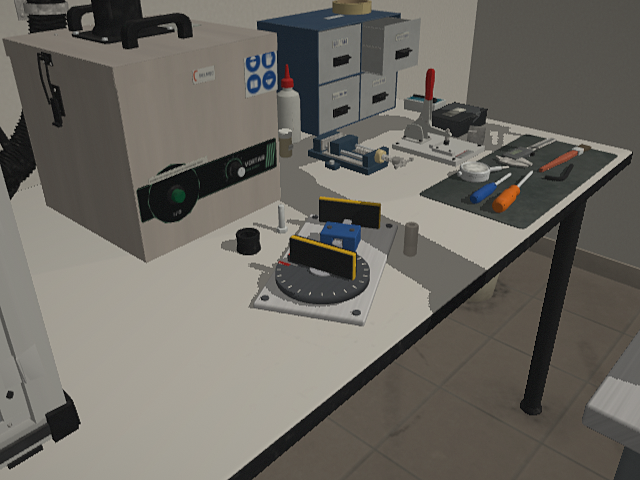

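The top view shows the fin running from (289,238) to (301,312), with the slot at (287,240) and the disc centre near (295,276). The handle is at (397,228), and the plate corners are near (388,180), (430,265), (272,340) and (231,251). The bolt, loupe and sample stand clear of the working paths. The scene view agrees with this.

```bash
cat >> h.py <<'E'
def rows(p,ang):
    """relative shift (tool axes) and turn about tool z to reach world p with tool-y line at angle ang"""
    s=telemetry.get_obs(); R=s['orientation']; d=R.T@(np.array(p)-s['position'])
    a=np.arctan2(R[1,1],R[0,1]); w=(ang-a+np.pi/2)%np.pi-np.pi/2
    tilt=np.cross(R[:,2],[0,0,-1]); 
    print('t',s['time'],'pos',s['position'].round(4),'yang',a.round(3),'q',s['qpos'].round(2),'F',s['contact_force'].round(1))
    print('shift tool',d.round(4),'turn z',-w.round(3),'tilt fix',(R.T@tilt).round(4))
E
python3 - <<'E'
from h import *
np.set_printoptions(precision=4,suppress=True)
c=capture('top')
P=np.array([at(c,p,.01)[:2] for p in [(388,180),(430,265),(272,340),(231,251)]]) # back+x, back-x, front... 
print(P,[np.linalg.norm(P[i]-P[(i+1)%4]) for i in range(4)])
u=(P[2]+P[3]-P[0]-P[1])/2;u/=np.linalg.norm(u);m=P.mean(0);print('u',u,'yaw',np.arctan2(-u[0],u[1]),'orig',m-.01*u,'D',m+.06*u)
g=cv2.cvtColor(c['color'],cv2.COLOR_RGB2HSV)
y=((g[...,0]>15)&(g[...,0]<35)&(g[...,1]>150)&(g[...,2]>120)).astype(np.uint8)
n,l,st,ce=cv2.connectedComponentsWithStats(y)
for i in range(1,n):
    if st[i,4]>80 and st[i,0]<430 and st[i,0]>200:
        q=np.argwhere(l==i)[:,::-1].astype(np.float32); r=cv2.minAreaRect(q); b=cv2.boxPoints(r)
        z=.068 if ce[i][0]<340 else .058
        w=np.array([at(c,x,z)[:2] for x in b]); print('yellow',ce[i],at(c,ce[i],z),w.tolist())
        v=cv2.fitLine(q,2,0,.01,.01).ravel(); a=at(c,v[2:]+20*v[:2],z)-at(c,v[2:]-20*v[:2],z); print(' line ang',np.arctan2(a[1],a[0]))
rows([.455,.13,.15],.17)
E
```

```text
[[ 0.6569  0.0438]
 [ 0.5287 -0.0223]
 [ 0.4101  0.2127]
 [ 0.541   0.2788]] [np.float64(0.14427277231041152), np.float64(0.2632165921870866), np.float64(0.14670976460829274), np.float64(0.2620724631472374)]
u [-0.4466  0.8947] yaw 0.462935528265757 orig [0.5386 0.1193] D [0.5074 0.1819]
yellow [396.3589 225.0767] [0.5823 0.0371 0.058 ] [[0.6212966977523031, 0.06105251000593237], [0.6248316142979503, 0.05423473510827806], [0.5377153649616584, 0.010634347843721415], [0.5342511845858199, 0.017423074563620827]]
 line ang -2.670727901225828
yellow [294.4563 275.2678] [0.5054 0.1815 0.068 ] [[0.5530726497390454, 0.19501812247010628], [0.554558864366845, 0.18771393198921527], [0.4586988783421167, 0.16822516588228867], [0.4572574661118749, 0.17546894557120613]]
 line ang -2.9394761989747624
t 1.05 pos [ 0.2996 -0.6049  0.2226] yang -1.111 q [ 1.08  0.47 -0.05  1.53  0.02  1.14 -0.08] F [-0.1  0.1 -0.9]
shift tool [ 0.4654 -0.5896  0.0725] turn z -1.281 tilt fix [ 0.0001 -0.     -0.    ]
```

{"name": "drive_tool", "arguments": {
  "commands": [
    [0, 0, 0, 0.045, -0.042, 0, 255],
    [0, 0, 0, 0.045, -0.042, 0, 255],
    [0, 0, 0, 0.045, -0.042, 0, 255],
    [0, 0, 0, 0.045, -0.042, 0, 255],
    [0, 0, 0, 0.045, -0.042, 0, 255]
  ]
}}

```text
time: 1.68
position: [0.4087, -0.3166, 0.2218]
orientation: [[0.901, 0.434, 0.001], [0.434, -0.901, -0.004], [-0.001, 0.004, -1.0]]
contact_force: [1.4, -0.5, 0.0]
finger_gap: 0.517
```

{"name": "drive_tool", "arguments": {
  "commands": [
    [0, 0, 0, 0.04, -0.045, 0, 255],
    [0, 0, 0, 0.04, -0.045, 0, 255],
    [0, 0, 0, 0.04, -0.045, 0, 255],
    [0, 0, 0, 0.04, -0.045, 0, 255],
    [0, 0, 0, 0.04, -0.045, 0, 255]
  ]
}}

```text
time: 2.3
position: [0.494, -0.0177, 0.2229]
orientation: [[0.901, 0.433, 0.007], [0.433, -0.901, -0.007], [0.004, 0.009, -1.0]]
contact_force: [0.6, -0.3, -0.3]
finger_gap: 0.021
```

{"name": "drive_tool", "arguments": {
  "commands": [
    [0, 0, -0.18, 0, 0, 0, 255],
    [0, 0, -0.18, 0, 0, 0, 255],
    [0, 0, -0.18, 0, 0, 0, 255],
    [0, 0, -0.18, 0, 0, 0, 255],
    [0, 0, -0.18, 0, 0, 0, 255]
  ]
}}

```text
time: 2.92
position: [0.4954, -0.0096, 0.2242]
orientation: [[0.187, 0.982, 0.011], [0.982, -0.187, -0.005], [-0.003, 0.011, -1.0]]
contact_force: [0.2, 0.6, -0.3]
finger_gap: 0.003
```

```bash
python3 -c "
from h import *
rows([.481,.1355,.12],.2)"
```

```text
t 2.925 pos [ 0.4954 -0.0096  0.2242] yang -0.188 q [ 0.39  0.21 -0.52  1.93  0.13  1.02 -0.38] F [ 0.2  0.6 -0.3]
shift tool [ 0.1402 -0.0424  0.1034] turn z -0.388 tilt fix [ 0.0114  0.0027 -0.    ]
```

{"name": "drive_tool", "arguments": {
  "commands": [
    [0.011, 0, 0, 0.045, -0.014, 0.02, 255],
    [0, 0, 0, 0.045, -0.014, 0.03, 255],
    [0, 0, 0, 0.045, -0.014, 0.04, 255],
    [0, 0, -0.18, 0, 0, 0, 255],
    [0, 0, -0.18, 0, 0, 0, 255]
  ]
}}

```text
time: 3.55
position: [0.4817, 0.1344, 0.1326]
orientation: [[-0.175, 0.985, 0.006], [0.985, 0.175, -0.002], [-0.003, 0.005, -1.0]]
contact_force: [0.0, -1.0, 1.4]
finger_gap: 0.004
```

```bash
python3 -c "
from h import *
rows([.481,.1355,.042],.2)"
```

```text
t 3.55 pos [0.4817 0.1344 0.1326] yang 0.176 q [ 0.17  0.36 -0.65  2.01  0.29  0.85 -0.46] F [ 0.  -1.   1.4]
shift tool [ 0.0015 -0.0009  0.0906] turn z -0.024 tilt fix [ 0.0051  0.0031 -0.    ]
```

{"name": "drive_tool", "arguments": {
  "commands": [
    [0.005, 0.003, -0.024, 0.001, 0, 0.035, 255],
    [0, 0, 0, 0, 0, 0.035, 255],
    [0, 0, 0, 0, 0, 0.018, 255],
    [0, 0, 0, 0, 0, 0.002, 255],
    [0, 0, 0, 0.008, 0, 0, 255]
  ]
}}

```text
time: 4.18
position: [0.4826, 0.1437, 0.0416]
orientation: [[-0.199, 0.98, 0.004], [0.98, 0.199, 0.001], [0.0, 0.004, -1.0]]
contact_force: [0.5, 1.4, 0.5]
finger_gap: 0.005
```

```bash
python3 -c "
from h import *
rows([.481,.1355,.042],.2)
c=capture('top'); cv2.imwrite('pics/t1.png',cv2.resize(c['color'][160:360,200:450,::-1],None,fx=3,fy=3))"
```

```text
t 4.175 pos [0.4826 0.1437 0.0416] yang 0.2 q [ 0.08  0.5  -0.57  2.07  0.43  0.68 -0.58] F [0.5 1.4 0.5]
shift tool [-0.0077 -0.0032 -0.0004] turn z 0.0 tilt fix [ 0.0042 -0.0001  0.    ]
```

View pics/t1.png

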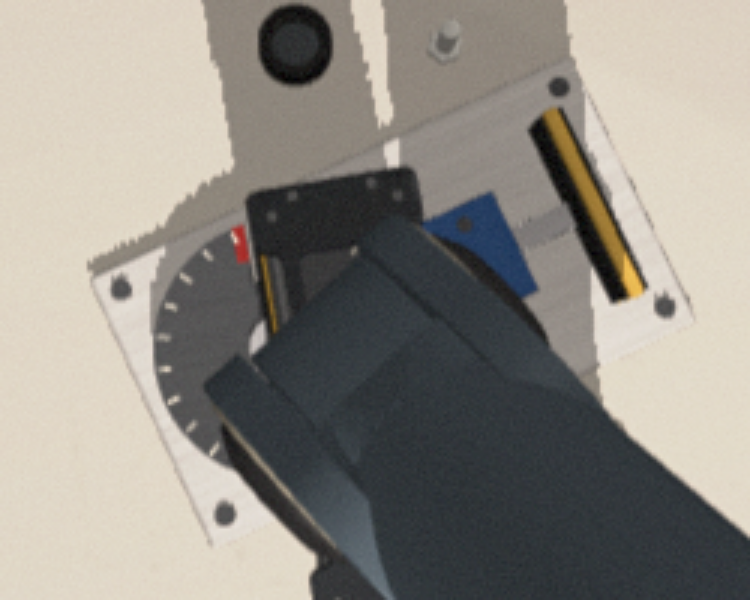

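{"name": "drive_tool", "arguments": {
  "commands": [
    [0, 0, 0, 0.008, -0.003, 0, 255],
    [0, 0, 0, 0.008, 0, 0, 255],
    [0, 0, 0.12, 0.006, -0.002, 0, 255],
    [0, 0, 0.12, 0.005, -0.002, 0, 255],
    [0, 0, 0.12, 0.005, -0.002, 0, 255]
  ]
}}

```text
time: 4.85
position: [0.4689, 0.1739, 0.0437]
orientation: [[0.171, 0.985, 0.006], [0.985, -0.171, -0.004], [-0.003, 0.007, -1.0]]
contact_force: [1.1, -3.3, -0.4]
finger_gap: 0.003
```

```bash
cat >> h.py <<'E'
D=np.array([.506,.1815])
def rs():
    s=telemetry.get_obs();R=s['orientation'];f=R[:2,1]/np.linalg.norm(R[:2,1]);d=D-s['position'][:2]
    print('toolang',np.arctan2(f[1],f[0]).round(3),'r',(d@f).round(4),'s',(d@R[:2,0]).round(4),'z',s['position'][2].round(4),'F tool',(R.T@s['contact_force']).round(1),'t',s['time'])
E
python3 -c "
from h import *
rs()
c=capture('scene'); cv2.imwrite('pics/s1.png',cv2.resize(c['color'][170:340,220:450,::-1],None,fx=3,fy=3))"
```

```text
toolang -0.171 r 0.0353 s 0.0138 z 0.0437 F tool [-3.1  1.6  0.4] t 4.85
```

View pics/s1.png

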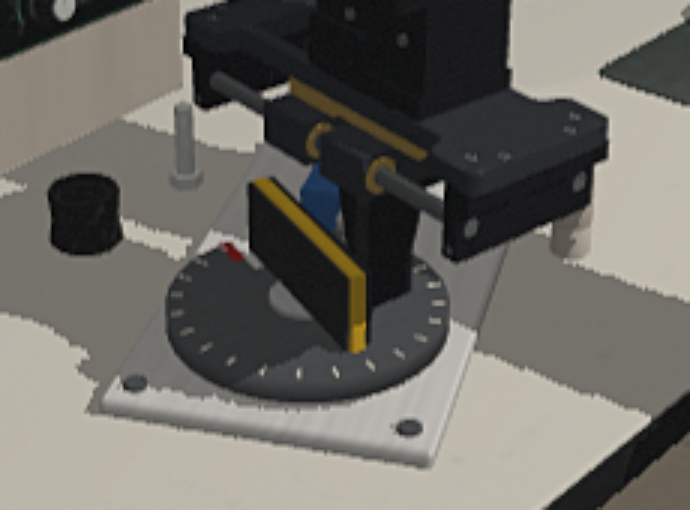

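{"name": "drive_tool", "arguments": {
  "commands": [
    [0, 0, 0.14, 0.005, -0.002, 0.001, 255],
    [0, 0, 0.14, 0.005, -0.002, 0.001, 255],
    [0, 0, 0.14, 0.005, -0.002, 0, 255],
    [0, 0, 0.14, 0.005, -0.002, 0, 255],
    [0, 0, 0.14, 0.005, -0.002, 0, 255]
  ]
}}

```text
time: 5.52
position: [0.4687, 0.1992, 0.0424]
orientation: [[0.776, 0.631, 0.004], [0.631, -0.776, -0.01], [-0.003, 0.01, -1.0]]
contact_force: [-1.6, -2.7, 0.1]
finger_gap: 0.003
```

```bash
python3 -c "
from h import *
rs()
c=capture('scene'); cv2.imwrite('pics/s2.png',cv2.resize(c['color'][170:340,220:450,::-1],None,fx=3,fy=3))"
```

```text
toolang -0.888 r 0.0373 s 0.0178 z 0.0424 F tool [-3.   1.1 -0.1] t 5.525
```

View pics/s2.png

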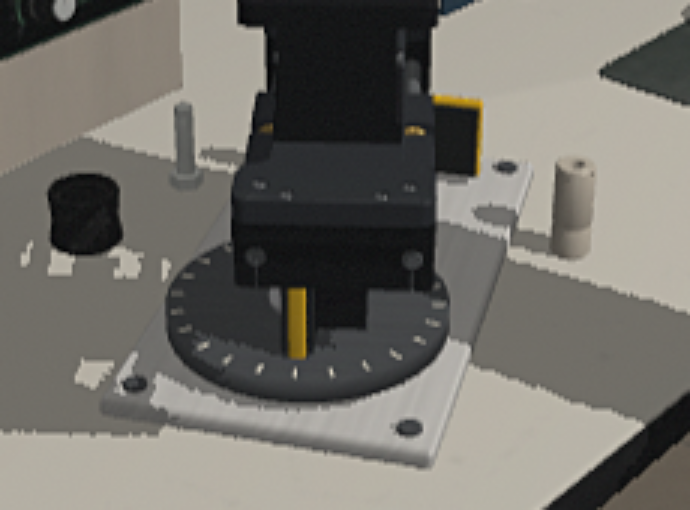

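{"name": "drive_tool", "arguments": {
  "commands": [
    [0, 0, 0.1, 0.004, -0.002, 0, 255],
    [0, 0, 0.08, 0.003, -0.001, 0, 255],
    [0, 0, 0, 0, 0, 0, 255]
  ]
}}

```text
time: 5.95
position: [0.4713, 0.2072, 0.0426]
orientation: [[0.875, 0.485, 0.003], [0.485, -0.875, -0.01], [-0.003, 0.01, -1.0]]
contact_force: [-0.1, -0.4, 0.1]
finger_gap: 0.008
```

```bash
python3 -c "
from h import *
rs()"
```

```text
toolang -1.065 r 0.0393 s 0.0179 z 0.0426 F tool [-0.3  0.4 -0.1] t 5.95
```

{"name": "drive_tool", "arguments": {
  "commands": [
    [0, 0, 0, -0.02, 0, 0, 255],
    [0, 0, 0, -0.01, 0, -0.03, 255],
    [0, 0, 0, 0, 0, -0.06, 255],
    [0, 0, 0, -0.05, 0.03, -0.02, 255],
    [0, 0, 0, -0.06, 0.03, 0, 255]
  ]
}}

```text
time: 6.58
position: [0.3819, 0.0917, 0.1577]
orientation: [[0.86, 0.51, 0.013], [0.51, -0.86, -0.003], [0.009, 0.009, -1.0]]
contact_force: [0.3, -0.6, 0.5]
finger_gap: 0.008
```

{"name": "drive_tool", "arguments": {
  "commands": [
    [0, 0, 0, -0.06, 0.04, 0, 255],
    [0, 0, 0, -0.06, 0.04, 0, 255],
    [0, 0, 0, -0.03, 0.05, 0, 255]
  ]
}}

```text
time: 6.95
position: [0.3261, -0.0823, 0.1589]
orientation: [[0.852, 0.523, 0.022], [0.524, -0.852, -0.004], [0.017, 0.014, -1.0]]
contact_force: [1.6, 0.1, 0.4]
finger_gap: 0.012
```

```bash
cat > fin.py <<'E'
from h import *
rs()
c=capture('top'); cv2.imwrite('pics/t%d.png'%(100*telemetry.get_obs()['time']),cv2.resize(c['color'][160:360,200:450,::-1],None,fx=3,fy=3))
g=cv2.cvtColor(c['color'],cv2.COLOR_RGB2HSV)
y=((g[...,0]>15)&(g[...,0]<35)&(g[...,1]>150)&(g[...,2]>90)).astype(np.uint8)
n,l,st,ce=cv2.connectedComponentsWithStats(y)
for i in range(1,n):
    if st[i,4]>60 and 200<st[i,0]<430:
        q=np.argwhere(l==i)[:,::-1].astype(np.float32); z=.068 if ce[i][0]<340 else .058
        v=cv2.fitLine(q,2,0,.01,.01).ravel(); a=at(c,v[2:]+20*v[:2],z)-at(c,v[2:]-20*v[:2],z)
        print(st[i],at(c,ce[i],z).round(4),'ang',np.arctan(a[1]/a[0]).round(3))
for k,z in dict(slot_mouth=.022,fin_far_end=.068,bar_handle=.058,bar_nose=.022).items():
    for r in spotter.spot_point(k,'top')[:1]: print(k,r['conf'],at(c,r['position'],z).round(4))
E
python3 fin.py; ls pics
```

```text
toolang -1.02 r -0.1307 s 0.2914 z 0.1589 F tool [ 1.4  0.8 -0.4] t 6.95
[381 196  33  62 371] [0.5813 0.0366 0.058 ] ang 0.466
[262 259  65  34 430] [0.5054 0.1825 0.068 ] ang -1.093
slot_mouth 0.83 [0.5366 0.1254 0.022 ]
fin_far_end 0.56 [0.4838 0.2194 0.068 ]
bar_handle 0.84 [0.5811 0.0279 0.058 ]
bar_nose 0.79 [0.534  0.1121 0.022 ]
s1.png
s2.png
scene0.png
t1.png
t700.png
top0.png
```

{"name": "drive_tool", "arguments": {
  "commands": [
    [0.004, 0.02, 0, 0.04, 0.015, 0, 255],
    [0, 0, 0, 0.05, 0.02, 0, 255],
    [0, 0, 0, 0.05, 0.02, 0, 255],
    [0, 0, 0, 0.05, 0.02, 0, 255],
    [0, 0, -0.18, 0, 0, 0, 255]
  ]
}}

```text
time: 7.82
position: [0.5363, -0.0316, 0.1648]
orientation: [[0.725, 0.687, 0.037], [0.687, -0.726, 0.016], [0.038, 0.014, -0.999]]
contact_force: [-1.7, -0.3, -0.8]
finger_gap: 0.008
```

{"name": "drive_tool", "arguments": {
  "commands": [
    [0, 0, -0.18, 0, 0, 0, 255],
    [0, 0, -0.18, 0, 0, 0, 255],
    [0, 0, -0.18, 0, 0, 0, 255],
    [0, 0, -0.18, 0, 0, 0, 255],
    [0, 0, -0.18, 0, 0, 0, 255]
  ]
}}

```text
time: 8.45
position: [0.5378, -0.0165, 0.1631]
orientation: [[-0.124, 0.992, 0.035], [0.992, 0.123, 0.023], [0.018, 0.038, -0.999]]
contact_force: [0.2, -0.3, -0.1]
finger_gap: 0.005
```

```bash
python3 -c "
from h import *
rows([.598,.004,.1],.466)"
```

```text
t 8.45 pos [ 0.5378 -0.0165  0.1631] yang 0.124 q [ 0.23  0.31 -0.32  1.93  0.1   0.87 -0.02] F [ 0.2 -0.3 -0.1]
shift tool [0.0117 0.0599 0.0656] turn z -0.342 tilt fix [ 0.0379 -0.0184  0.    ]
```

View pics/t700.png

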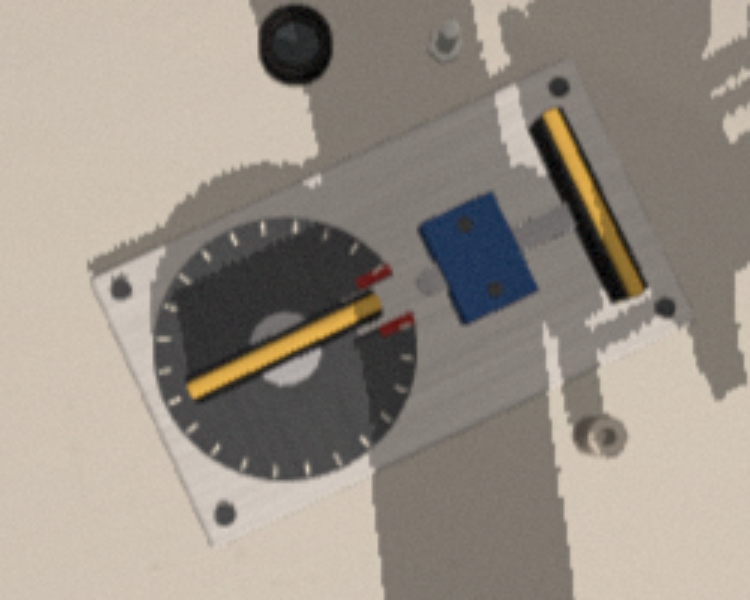

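The slot, between the red marks at (375,277) and (395,325), now faces the bar nose at (428,282). The bystanders are unmoved. Next I move behind the handle.

{"name": "drive_tool", "arguments": {
  "commands": [
    [0.038, -0.018, 0, -0.005, 0.03, 0, 255],
    [0, 0, 0, 0, 0.03, 0, 255],
    [0, 0, -0.17, 0, 0, 0, 255],
    [0, 0, -0.17, 0, 0, 0, 255],
    [0, 0, 0, 0, 0, 0, 255]
  ]
}}

```text
time: 9.07
position: [0.5997, 0.0008, 0.1627]
orientation: [[-0.479, 0.878, -0.002], [0.878, 0.479, 0.007], [0.008, 0.001, -1.0]]
contact_force: [-0.3, 0.1, 0.5]
finger_gap: 0.005
```

```bash
python3 -c "
from h import *
rows([.599,.002,.032],.466)"
```

```text
t 9.075 pos [0.5997 0.0008 0.1627] yang 0.5 q [ 0.23  0.44 -0.39  1.76  0.19  0.98  0.27] F [-0.3  0.1  0.5]
shift tool [ 0.0004 -0.0002  0.1308] turn z 0.034 tilt fix [ 0.0014 -0.0076 -0.    ]
```

{"name": "drive_tool", "arguments": {
  "commands": [
    [0, -0.007, 0.034, -0.002, 0, 0.04, 255],
    [0, 0, 0, 0, 0, 0.04, 255],
    [0, 0, 0, 0, 0, 0.035, 255],
    [0, 0, 0, 0, 0, 0.012, 255],
    [0, 0, 0, 0.005, 0, 0.003, 255]
  ]
}}

```text
time: 9.7
position: [0.6008, 0.0112, 0.0313]
orientation: [[-0.447, 0.895, 0.006], [0.895, 0.447, 0.005], [0.001, 0.008, -1.0]]
contact_force: [0.0, -0.0, 0.0]
finger_gap: 0.005
```

{"name": "drive_tool", "arguments": {
  "commands": [
    [0, 0, 0, 0.008, 0, 0, 255],
    [0, 0, 0, 0.008, 0, 0, 255],
    [0, 0, 0, 0.008, 0, 0, 255]
  ]
}}

```text
time: 10.07
position: [0.5914, 0.0336, 0.0341]
orientation: [[-0.446, 0.895, 0.012], [0.895, 0.446, 0.004], [-0.002, 0.012, -1.0]]
contact_force: [0.4, -3.1, -1.0]
finger_gap: 0.006
```

```bash
python3 -c "
from h import *
rows([.5844-.036*.449,.0303+.036*.8935,.032],.466);rs()"
```

```text
t 10.075 pos [0.5914 0.0336 0.0341] yang 0.462 q [ 0.12  0.58 -0.33  1.89  0.27  0.71  0.1 ] F [ 0.4 -3.1 -1. ]
shift tool [ 0.0362 -0.0079  0.0019] turn z -0.004 tilt fix [ 0.0119  0.002  -0.    ]
toolang 0.462 r -0.0104 s 0.1705 z 0.0341 F tool [-2.9 -1.1  1. ] t 10.075
```

{"name": "drive_tool", "arguments": {
  "commands": [
    [0.01, 0, 0, 0.006, -0.002, 0.001, 255],
    [0, 0, 0, 0.006, -0.001, 0.001, 255],
    [0, 0, 0, 0.006, 0, 0, 255]
  ]
}}

```text
time: 10.45
position: [0.5822, 0.0493, 0.0338]
orientation: [[-0.446, 0.895, 0.007], [0.895, 0.446, -0.001], [-0.004, 0.006, -1.0]]
contact_force: [1.0, -0.6, -1.2]
finger_gap: 0.007
```

```bash
python3 -c "
from h import *
rs()"
```

```text
toolang 0.462 r -0.0093 s 0.1523 z 0.0338 F tool [-1.   0.6  1.2] t 10.45
```

{"name": "drive_tool", "arguments": {
  "commands": [
    [0, 0, 0, 0.005, 0, 0, 255],
    [0, 0, 0, 0.005, 0, 0, 255]
  ]
}}

```text
time: 10.7
position: [0.5815, 0.0506, 0.034]
orientation: [[-0.443, 0.897, 0.014], [0.897, 0.443, -0.011], [-0.016, 0.008, -1.0]]
contact_force: [7.3, -10.3, -2.5]
finger_gap: 0.005
```

{"name": "drive_tool", "arguments": {
  "commands": [
    [0, 0, 0, 0.005, 0, 0, 255]
  ]
}}

```text
time: 10.82
position: [0.5816, 0.0505, 0.0341]
orientation: [[-0.44, 0.898, 0.018], [0.898, 0.44, -0.015], [-0.022, 0.009, -1.0]]
contact_force: [6.2, -9.9, -3.2]
finger_gap: 0.003
```

```bash
python3 -c "
from h import *
rs()"
```

```text
toolang 0.456 r -0.0102 s 0.1509 z 0.0341 F tool [-11.5   1.1   3.5] t 10.825
```

{"name": "drive_tool", "arguments": {
  "commands": [
    [0, -0.02, 0, 0.012, 0, 0, 255],
    [0, 0, 0, 0.015, 0, 0, 255]
  ]
}}

```text
time: 11.08
position: [0.5816, 0.0501, 0.0348]
orientation: [[-0.426, 0.904, 0.045], [0.902, 0.428, -0.061], [-0.074, 0.014, -0.997]]
contact_force: [17.5, -27.9, -5.5]
finger_gap: 0.003
```

```bash
python3 -c "
from h import *
rs()
c=capture('scene'); cv2.imwrite('pics/s3.png',cv2.resize(c['color'][170:340,220:450,::-1],None,fx=3,fy=3))"
```

```text
toolang 0.442 r -0.0122 s 0.1507 z 0.0348 F tool [-32.2   3.8   7.9] t 11.075
```

View pics/s3.png

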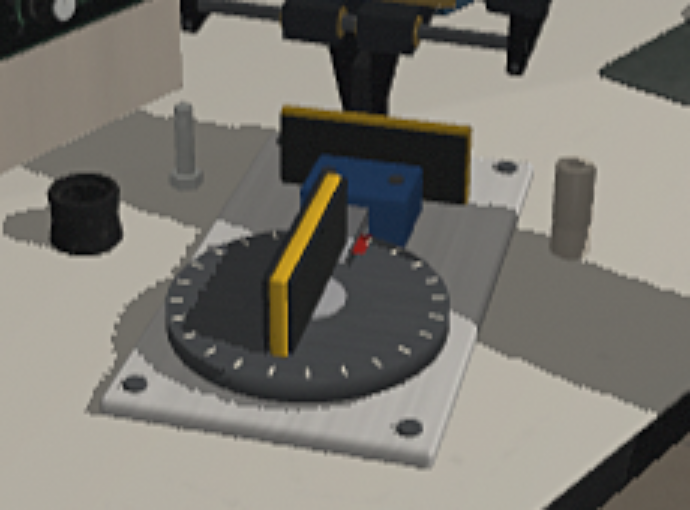

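The handle is hard against the guide at (345,180). It did not give at 32 N, so the bar is at its stop. I back off, rise and check from above.

{"name": "drive_tool", "arguments": {
  "commands": [
    [0, 0, 0, -0.025, 0, 0, 255],
    [0, 0, 0, -0.02, 0, 0, 255],
    [0, 0, 0, 0, 0, -0.05, 255],
    [0, 0, 0, 0, 0, -0.06, 255],
    [0, 0, 0, -0.06, 0, 0, 255]
  ]
}}

```text
time: 11.75
position: [0.6191, -0.0318, 0.1534]
orientation: [[-0.435, 0.9, 0.037], [0.898, 0.436, -0.055], [-0.066, 0.01, -0.998]]
contact_force: [1.2, -0.2, -0.4]
finger_gap: 0.006
```

{"name": "drive_tool", "arguments": {
  "commands": [
    [0, 0, 0, -0.06, 0, 0, 255],
    [0, 0, 0, -0.06, 0, 0, 255],
    [0, 0, 0, -0.06, 0, 0, 255],
    [0, 0, 0, 0, 0, 0, 255]
  ]
}}

```text
time: 12.25
position: [0.6994, -0.197, 0.1653]
orientation: [[-0.436, 0.899, 0.037], [0.898, 0.437, -0.049], [-0.061, 0.012, -0.998]]
contact_force: [0.1, 0.1, -0.7]
finger_gap: 0.003
```

```bash
python3 fin.py; ls pics; python3 -c "
from h import *
c=capture('top')
for k in('bolt','sample','eye_loupe'):
    r=spotter.spot_point(k,'top')[0];print(k,at(c,r['position'],0).round(4),r['conf'])"; cp $(ls -t pics/t*.png|head -1) pics/last.png
```

```text
toolang 0.452 r -0.0085 s 0.4241 z 0.1653 F tool [0.1 0.1 0.7] t 12.25
[361 206  34  62 354] [0.5666 0.0646 0.058 ] ang 0.468
[263 258  64  35 433] [0.5057 0.1818 0.068 ] ang -1.094
slot_mouth 0.82 [0.5367 0.1241 0.022 ]
fin_far_end 0.84 [0.4853 0.2212 0.068 ]
bar_handle 0.66 [0.5271 0.1241 0.058 ]
bar_nose 0.61 [0.5204 0.1466 0.022 ]
s1.png
s2.png
s3.png
scene0.png
t1.png
t1230.png
t700.png
top0.png
bolt [0.6639 0.1036 0.    ] 0.67Traceback (most recent call last):
  File "<string>", line 5, in <module>
    r=spotter.spot_point(k,'top')[0];print(k,at(c,r['position'],0).round(4),r['conf'])
      ~~~~~~~~~~~~~~~~~~~~~~~~~~~^^^
IndexError: list index out of range
```

View pics/last.png

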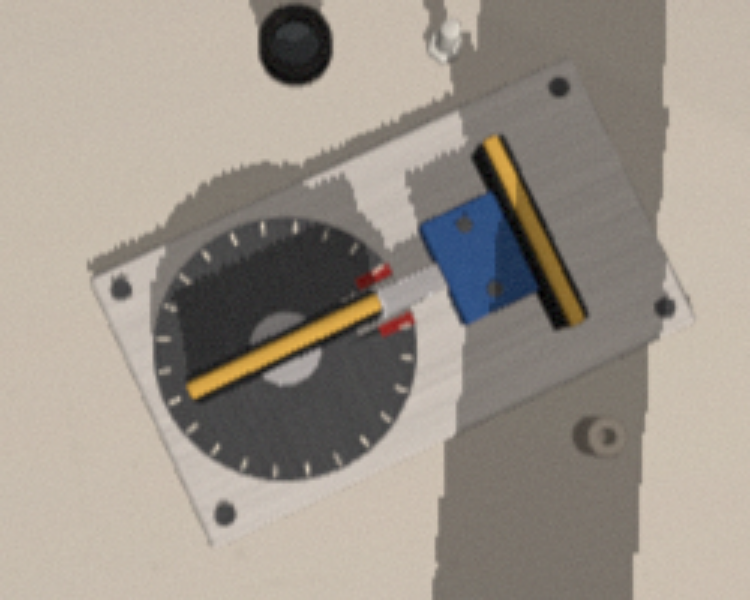

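```bash
python3 -c "
from rig import job; job.job_done()"
```

```text
the job is handed in; nothing more can be done
```

I turned the disc clockwise by about 1.3 rad, pushing with the closed fingers on fin_face_a only. Then I pushed the bar by the rear face of its handle until it stopped dead, with no give at 32 N. The job was handed in at about 12.3 s with the arm clear; the hand-in gives no verdict.

- **Bar:** in the last top view the handle's mid-line is 132 mm from the disc axis, which is the fully-home distance. The bar can be seen in the slot and the handle is against the guide.
- **Disc:** the fin reads -1.094 rad and the handle 0.468 rad, so the disc is within about 0.01 rad of lined up.
- **Bystanders:** the bolt, sample and loupe look unmoved in the pictures.
- **Failed or disagreeing checks:** the network missed the sample in the final check, which ended the script before it reached the loupe. I judged both by eye from the picture. The network's final bar_handle point was also wrong (it landed on the slot mouth), so I used the yellow-edge fit instead.

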